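Fit the grinding cup on the press-to-run mill and hold it down

ROBOT

A 6-joint arm with a two-finger parallel gripper is mounted at the origin on a cart in front of the work surface, level with it; the furniture and walls round the work are solid. World frame = base frame: x ahead of the robot, y to its left, z up, the work surface at z = 0. Lengths are in mm, angles in degrees, forces in N, time in s.
With the tool pointing down it reaches from about 350 to 850 mm from the base axis. Payload 8.1 kg.
Tool frame: the origin (TCP) lies midway between the tips of the shut fingers; the grasp point (between the pads) lies 19 mm behind it; z points along the fingers, y is the line along which they close (so a half turn about z gives the same grasp; the last joint's range is limited). The gripper opens to 85 mm and grips with 20 to 120 N. Pads are 22 mm wide; open, the fingers measure 114 mm over their backs; the gripper's body (76 mm by 85 mm) begins 54 mm behind the grasp point. The pads swing forward as they close: fully open they stand 13 mm farther back than shut.
Start: joints at [62.888, 7.471, 85.268, -0, 87.261, -4.893], TCP at [226.871, 555.459, 231.292] pointing down, gripper open.
Joint ranges: [-169.43, 169.43], [-51.17, 129.36], [1.28, 143.12], [-76.62, 256.62], [0, 156.53], [-152.29, 152.29]. Speed limits (degrees/s): [136.94, 136.94, 159.86, 180, 180, 180].

INTERFACE

Orientations are given as [roll, pitch, yaw] about the fixed x, y, z axes, in that order (R = Rz(yaw) Ry(pitch) Rx(roll)).
In Python, from bench import r gives the robot as it stands. The module is installed in compiled form; this text tells all that it offers.
- The arm moves only by the tool jog_arm, never from a script. Its argument "rows" is a list of rows, each a list of 2 entries, a list of its own where there are three numbers: the shift along the tool's x, y, z in mm, then the turn, a rotation vector about the tool's x, y, z in rad. A call has 1 to 10 rows; each row is the pose to reach, as a shift and turn from the pose commanded when the call began, along the tool's axes at that moment; what a row does not reach only later rows make up. A row lasts 1/10 s, in which the tool goes at most 50 mm and 8.59 degrees, less where a joint would pass 70% of its speed; a pose out of reach is approached as far as the arm can. A call with a gripper value outside its range is refused whole. "grip" is the finger opening in mm, from 0 to 85.4, set as the call begins (left out, the last holds). The fingers move at their own pace and stop on an object; "force" is the grip in N (left out, the last holds). Time passes only in rows, so rows that repeat a pose let the fingers close. It gives the time, the measured TCP pose, the force, the opening and the grip force at its end, in the units of the state.
- r.sense(): the state, without advancing time (a new reading comes with each control period).
- r.snapshot(name): name is "scene" or "side" or "wrist"; returns (picture, depth): 384x512x3 uint8, blue, green, red; 384x512 float32, mm along the optical axis (not along the pixel's ray), 0 where there is no reading.
- r.camera_params(name): a dict with "fx", "fy", "cx", "cy" (pixels), "dist_coeffs" ([k1, k2, p1, p2, k3] as OpenCV has them; the pictures are not rectified), "pose" (4x4, takes a point from camera to world coordinates); the wrist camera has in their place "tool_from_camera" (4x4, takes a point from camera to tool coordinates, whose origin is the TCP and whose axes are the flange's). Camera axes: x right, y down, z forward; pixel columns grow to the right and rows downward; lengths in mm; the calibration is good to about 2 mm. A picture is of the moment at which its call begins: read the wrist's pose just before it. camera_params takes no time and is no camera call.
- r.hand_in(): hands the job in; it is judged then, once.
The state is a dict: "time": time; "joint_pos": joint angles; "qd": joint speeds; "joint_efforts": joint torques, N m; "tool_pos": TCP position; "tcp_rot": TCP orientation; "ft_force": force on the tool from outside, world axes, zero at the start; "wrist_torque": the same for the moment, N m; "finger_gap": finger opening in mm; "grip_force": force on a finger pad.
Only numpy, scipy, OpenCV 4.12 (cv2) and the standard library are available. Lean on these libraries where they do the work, as an engineer would, in place of code of your own. Each camera call takes 0.05 s, during which the arm holds its last target. There are 200 camera calls.

TASK

Get the little mill running: push the sliding cover of the low power base back until it clicks into its open position, then take the short steel cup (not the tall one), set it collar down in the uncovered well, turn it until its splines drop into the grooves, and press it down against the spring until its collar rests flush on the rim. The mill runs only while the cup is pressed, so finish with the gripper still on the cup and holding it fully down; leave the tall cup, mug, yoghurt pot and spice jar alone.

Things in the scene. Friction and masses are not known exactly. Their poses are not given: they have to be found in the camera images.
- power_base: Low white power base of the mill, fixed, 240 (its x) x 150 (its y) mm, flat deck 80 mm above the worktop; rails beside the cover stand 10 mm above the deck. Origin: centre of its underside. Its +x runs along the rails from the well (front, nearer the robot) to the rear; starts within 0.35 rad of the robot's x.
- well_mouth (a point): Centre of the mouth of the splined well, level with the deck (80 mm up), 55 mm forward (-x) of the base's centre; axes as the base's. Bore radius 33 mm, four grooves 17.6 mm wide out to radius 38.8 mm at the base's +x, +y, -x, -y. A spring plate stands 16 mm below the mouth. Hidden until the cover is pushed back.
- cover (a joint): Travel of the sliding steel cover along the base's +x (m): 0 shut, 0.096 at the open end stop. A spring ball clicks near both ends: past 0.091 it snaps into the open position and stays. About 1 to 2 N to slide, about 5 N to click. May start up to 30 mm open.
- thumb_bar (a point): Centre of the upright black thumb bar at the front end of the cover: 12 mm along the slide (x), 50 mm across (y), 20 mm high, from 86 to 106 mm above the worktop; moves with the cover, axes parallel to the base's. With the cover shut it stands 40 mm in front of the well's centre.
- short_cup_center (a point): Short grinding cup, to be fitted: centre, half-way up its 115 mm height; z up, x and y square to its flat sides; about 0.24 kg, stands on its collar end. Steel body 54 x 54 mm square, round corners (14 mm), from 32 to 111 mm up, 4 mm cap on top; below it a black collar disc of radius 39 mm, 22 to 27 mm up. Any quarter turn fits the well.
- short_cup_bottom (a point): Centre of the short cup's underside, same axes. Lowest 8 mm: round pilot of radius 31.3 mm, foot chamfered; 8 to 22 mm up: four splines 14 mm wide out to radius 37 mm at the cup's +x, +y, -x, -y (mid-side). Splines resting on the rim: underside 8 mm below the mouth; meshed and on the spring plate: 16 mm; fully down, collar on the rim: 22 mm.
- press_plate (a joint): How far the spring plate in the well is pressed (m): 0 free, 0.006 fully down. It takes about 6 N to start and 10 N at the bottom, more than the cup's weight.
- tall_cup_center (a point): The tall cup of the same mill, not wanted: same collar and square body, but 140 mm high; centre, half-way up. The two cups' places may be swapped.
- mug_center (a point): Striped mug standing by, centre, 94 mm high.
- pot_center (a point): Yoghurt pot standing by, centre, 71 mm high.
- jar_center (a point): Spice jar standing by, centre, 97 mm high.

How it is judged (in metres and radians):
On the way, in this order (a step that is already met when the one before it is completed fails the run):
1. the cover is pushed back into its open click (value of joint cover above 0.091 m), for 0.2 s.
2. the short cup's splines have dropped into the grooves of the well (z of short_cup_bottom in the frame of well_mouth below -0.011 m and horizontal distance between short_cup_bottom and well_mouth below 0.004 m and angle between short_cup_bottom's own z axis and vertical below 0.1 rad), for 0.1 s.
At the end, for the whole second after the job is handed in: Cover in its open click (past 91 mm); short cup meshed in the well, upright within 0.06 rad, centred within 4 mm, square to the base within 0.1 rad, pressed to within 1.7 mm of its stop (spring plate down over 4.5 of 6 mm), fingers still on it with over 2 N (value of joint cover above 0.091 m and value of joint press_plate above 0.0045 m and z of short_cup_bottom in the frame of well_mouth below -0.0203 m and horizontal distance between short_cup_bottom and well_mouth below 0.004 m and angle between short_cup_bottom's own z axis and vertical below 0.06 rad and (angle between the x axis of short_cup_bottom and the x axis of well_mouth, either way round below 0.1 rad or angle between the x axis of short_cup_bottom and the y axis of well_mouth, either way round below 0.1 rad) and contact force between the fingers and short_cup above 2 N); the arm keeps its last pose, push and grip.
It fails at once if the tall cup is shifted more than 3 cm or knocked over (distance of tall_cup_center from where it was at the start of the episode above 0.03 m).
It fails at once if the mug, the yoghurt pot or the spice jar is shifted more than 3 cm or knocked over (distance of any of mug_center, pot_center, jar_center from where it was at the start of the episode above 0.03 m).
It also fails if it takes over 61 s, if anything falls off the work surface, if the arm or the gripper's body presses on something with over 40 N, if the wrist force passes 120 N, or if a joint passes its speed limit or range.

## Working session

There is one attempt and no reset: what is moved stays moved. The work goes in short steps, Python scripts to look and compute and a tool call to move; the robot and the scene stay as the last step left them, time stands still between calls to the robot, and variables do not carry over. Pictures are saved under pics/ and viewed, at most 10 in all, crops included, and the job is handed in when it is done.

Besides the shell and the picture viewer there is one more tool, called after ">>>" by a JSON object that holds its "op" and its "data". jog_arm: Moves the arm, as the interface text tells. Its arguments: {"type":"object","properties":{"rows":{"type":"array"},"grip":{"type":"number"},"force":{"type":"number"}},"required":["rows"]}

```bash
mkdir -p pics; python3 - <<'E'
from bench import r
import cv2,numpy as np
s=r.sense();print(s)
ims=[]
for n in("scene","side"):
    p,d=r.snapshot(n);np.save(n+"_d.npy",d);cv2.imwrite(n+".png",p);ims.append(p)
    c=r.camera_params(n);print(n,{k:np.round(v,3).tolist() for k,v in c.items()})
cv2.imwrite("pics/a.png",ims[0]);cv2.imwrite("pics/b.png",ims[1])
print(r.camera_params("wrist"))
E
```

```text
{'time': 0.0, 'joint_pos': array([ 6.28867672e+01,  7.51591703e+00,  8.53294259e+01, -8.03186645e-04,
        8.72611895e+01, -4.89449607e+00]), 'qd': array([-0.00942975, -0.10777252, -0.07368709,  0.0012302 ,  0.04087417,
        0.03398681]), 'joint_efforts': array([-1.34689239e-03, -5.69379580e+01, -5.00555170e+01, -2.95777418e-04,
        1.46284213e-02,  3.13227630e-06]), 'tool_pos': array([226.63280889, 554.95819168, 230.2345905 ]), 'tcp_rot': array([-1.79893788e+02, -8.29019845e-03,  1.57781295e+02]), 'ft_force': array([ 0.50767435, -0.21979987, -0.28320752]), 'wrist_torque': array([-0.03705982,  0.03220877, -0.03772505]), 'grip_force': 0.0, 'finger_gap': 85.3878840765769}
scene {'fx': 443.053, 'fy': 443.053, 'cx': 263.926, 'cy': 189.81, 'dist_coeffs': [-0.147, 0.0, 0.0, 0.0, 0.0], 'pose': [[-0.883, -0.347, 0.317, 74.484], [-0.469, 0.624, -0.625, 853.439], [0.02, -0.7, -0.714, 1082.289], [0.0, 0.0, 0.0, 1.0]]}
side {'fx': 486.698, 'fy': 486.698, 'cx': 261.886, 'cy': 186.959, 'dist_coeffs': [-0.181, 0.0, 0.0, 0.0, 0.0], 'pose': [[0.848, -0.299, 0.438, -172.204], [-0.531, -0.495, 0.688, -1115.74], [0.011, -0.816, -0.578, 1031.757], [0.0, 0.0, 0.0, 1.0]]}
{'fx': 282.34578709607854, 'fy': 282.34578709607854, 'cx': 253.96261054345715, 'cy': 193.117347430449, 'dist_coeffs': array([-0.0278857,  0.       ,  0.       ,  0.       ,  0.       ]), 'tool_from_camera': array([[ 9.08048894e-04, -9.48244078e-01, -3.17541090e-01,
         8.28561056e+01],
       [ 9.99999588e-01,  8.66033837e-04,  2.73467167e-04,
         5.81370366e-01],
       [ 1.56877066e-05, -3.17541207e-01,  9.48244474e-01,
        -1.42889618e+02],
       [ 0.00000000e+00,  0.00000000e+00,  0.00000000e+00,
         1.00000000e+00]])}
```

View pics/a.png

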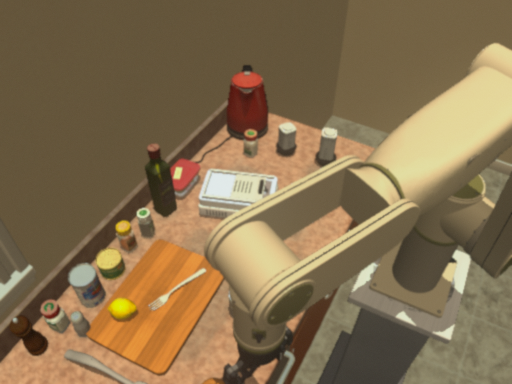

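View pics/b.png

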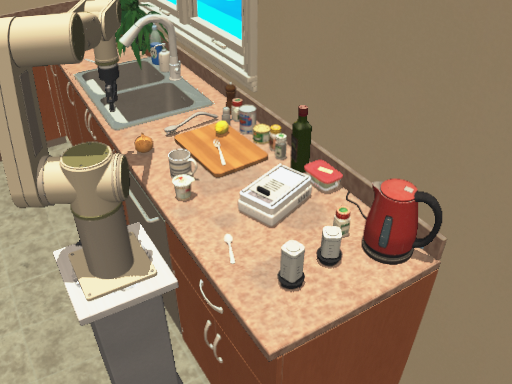

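Scene view: the white base is at about (238,195), with the cups at (287,138) and (327,146). In the side view the base is at (276,193) with its black bar near (263,191). The short cup looks to be at (330,245) and the tall one at (292,262), with the jar at (342,220), mug at (180,163) and pot at (183,187).

```bash
cat > h.py <<'E'
from bench import r
import cv2,numpy as np
from scipy.spatial.transform import Rotation as R
def tool():
    s=r.sense();T=np.eye(4);T[:3,:3]=R.from_euler('xyz',s['tcp_rot'],degrees=True).as_matrix();T[:3,3]=s['tool_pos'];return T
def pose(n):
    c=r.camera_params(n);return np.array(c['pose']) if 'pose' in c else tool()@c['tool_from_camera']
def rays(n,uv):
    c=r.camera_params(n);K=np.array([[c['fx'],0,c['cx']],[0,c['fy'],c['cy']],[0,0,1]])
    q=cv2.undistortPoints(np.float64(uv).reshape(-1,1,2),K,np.array(c['dist_coeffs']))[:,0]
    return np.c_[q,np.ones(len(q))]
def cloud(n,d,T):
    v,u=np.mgrid[:384,:512];q=rays(n,np.c_[u.ravel(),v.ravel()])
    return ((q*d.reshape(-1,1))@T[:3,:3].T+T[:3,3]).reshape(384,512,3)
def onplane(n,uv,z,T):
    q=rays(n,uv)@T[:3,:3].T;return T[:3,3]+q*((z-T[2,3])/q[:,2])[:,None]
E
python3 - <<'E'
from h import *
for n in("scene","side"):
    d=np.load(n+"_d.npy");im=cv2.imread(n+".png");P=cloud(n,d,pose(n));np.save(n+"_P.npy",P)
    ok=(d>0)&(P[...,2]>50)&(P[...,2]<160)&(P[...,0]>300)&(P[...,0]<950)&(abs(P[...,1])<520)
    k,l,st,ce=cv2.connectedComponentsWithStats(ok.astype(np.uint8))
    for i in range(1,k):
        if st[i,4]>40:
            Q=P[l==i];zt=np.percentile(Q[:,2],97);t=Q[Q[:,2]>zt-8]
            print(n,ce[i].round(),st[i,4],"top",zt.round(1),"c",t.mean(0).round(1),"rng",t[:,:2].min(0).round(),t[:,:2].max(0).round())
            if st[i,4]>1500:
                t=Q[(Q[:,2]>70)];print(" rect",cv2.minAreaRect(np.float32(t[:,:2])))
im=cv2.imread("side.png")[150:300,220:370];cv2.imwrite("pics/c.png",cv2.resize(im,None,fx=4,fy=4,interpolation=cv2.INTER_CUBIC))
E
```

```text
scene [153. 182.] 9195 top 155.6 c [852.5  78.2 153.7] rng [ 706. -426.] [886. 519.]
 rect ((776.373779296875, 47.060455322265625), (946.0264892578125, 221.3781280517578), 89.94694519042969)
scene [286. 134.] 346 top 115.8 c [ 579.2 -309.8  112.4] rng [ 549. -344.] [ 610. -280.]
scene [328. 142.] 431 top 141.1 c [ 426.8 -328.3  137.2] rng [ 401. -360.] [ 453. -298.]
scene [235. 189.] 2427 top 94.0 c [584.4   3.6  89.9] rng [489. -89.] [714.  99.]
 rect ((595.1439208984375, 8.806976318359375), (230.38906860351562, 143.97940063476562), 18.897907257080078)
scene [144. 218.] 275 top 102.9 c [778.4 252.9 100.2] rng [759. 232.] [799. 271.]
scene [108. 258.] 455 top 60.1 c [789.8 411.7  55.5] rng [751. 374.] [828. 448.]
scene [126. 304.] 206 top 78.3 c [652.7 510.5  74.8] rng [632. 499.] [676. 520.]
side [319. 149.] 4475 top 156.2 c [866.8  67.2 154.1] rng [ 758. -254.] [889. 518.]
 rect ((821.5939331054688, 132.9690399169922), (135.16407775878906, 773.0533447265625), 0.016123002395033836)
side [247. 115.] 273 top 111.7 c [777.9 495.5 108.6] rng [740. 469.] [819. 519.]
side [222. 126.] 114 top 77.9 c [654.1 503.2  74. ] rng [633. 489.] [679. 519.]
side [180. 160.] 441 top 94.7 c [388.7 330.5  91.1] rng [345. 281.] [427. 382.]
side [275. 189.] 2233 top 97.1 c [577.5  -6.7  93.1] rng [474. -91.] [717.  98.]
 rect ((593.7118530273438, -1.4552001953125), (239.10748291015625, 143.48431396484375), 18.55683135986328)
side [182. 182.] 244 top 76.6 c [340.4 202.7  72.7] rng [305. 172.] [381. 242.]
side [408. 231.] 2877 top 155.7 c [ 774.8 -428.8  153.5] rng [ 701. -520.] [ 887. -317.]
 rect ((798.0055541992188, -412.87481689453125), (138.94033813476562, 242.57559204101562), 67.90007781982422)
side [335. 231.] 823 top 117.4 c [ 576.9 -320.7  114.5] rng [ 546. -352.] [ 611. -287.]
side [292. 259.] 786 top 143.4 c [ 424.6 -335.5  139.8] rng [ 397. -365.] [ 458. -305.]
```

View pics/c.png

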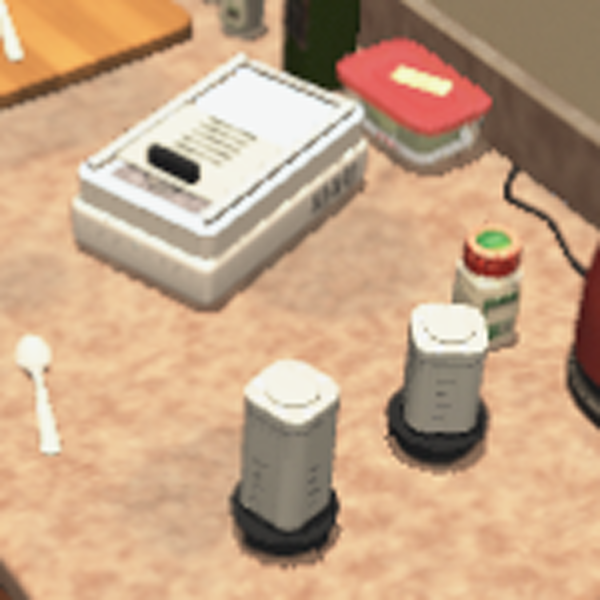

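```bash
cat >> h.py <<'E'
def go(x,y,z,yaw):
    "tool-frame shift and rotvec to a tool-down pose"
    T=tool();G=R.from_euler('xyz',[180,0,yaw],degrees=True).as_matrix()
    d=T[:3,:3].T@(np.array([x,y,z])-T[:3,3]);w=R.from_matrix(T[:3,:3].T@G).as_rotvec()
    print("go",d.round(1).tolist(),w.round(4).tolist());
E
python3 - <<'E'
from h import *
T=pose("side");im=cv2.imread("side.png");P=np.load("side_P.npy")
m=(im.max(2)<70);m[:180]=0;m[205:]=0;m[:,:250]=0;m[:,280:]=0
v,u=np.nonzero(m);print(len(u),u.mean(),v.mean());b=onplane("side",np.c_[u,v],98,T);print("bar",b.mean(0),cv2.minAreaRect(np.float32(b[:,:2])),P[v,u].mean(0))
uv=[[342,212],[312,0]];print("jar",onplane("side",[[220+492/4,150+240/4]],97,T))
go(440,-50,320,108.7)
E
```

```text
57 262.9824561403509 190.78947368421052
bar [527.2655117  -24.31365653  98.        ] ((527.6284790039062, -24.811365127563477), (19.426931381225586, 53.652313232421875), 17.6999454498291) [513.22818934 -45.70145445 116.4007141 ]
jar [[ 688.09242301 -240.72958188   97.        ]]
go [-426.3, -479.6, -88.9] [-0.0016, 0.0006, 0.8566]
```

>>> {"op": "jog_arm", "data": {"rows": [[[-426,-480,-89],[0,0,0.857]],[[-426,-480,-89],[0,0,0.857]],[[-426,-480,-89],[0,0,0.857]],[[-426,-480,-89],[0,0,0.857]],[[-426,-480,-89],[0,0,0.857]],[[-426,-480,-89],[0,0,0.857]],[[-426,-480,-89],[0,0,0.857]],[[-426,-480,-89],[0,0,0.857]],[[-426,-480,-89],[0,0,0.857]],[[-426,-480,-89],[0,0,0.857]]], "grip": 0}}

```text
time: 1.1
tool_pos: [391.1, 86.3, 300.1]
tcp_rot: [180.0, 0.0, 108.7]
ft_force: [0.7, -0.2, -0.4]
finger_gap: -0.2
grip_force: 0.0
```

```bash
python3 -c "
from h import *
go(440,-50,320,108.7)"
```

```text
go [-144.8, 2.6, -19.9] [0.0003, 0.0, -0.0001]
```

>>> {"op": "jog_arm", "data": {"rows": [[[-145,3,-20],[0,0,0]],[[-145,3,-20],[0,0,0]],[[-145,3,-20],[0,0,0]],[[-145,3,-20],[0,0,0]],[[-145,3,-20],[0,0,0]]]}}

```text
time: 1.6
tool_pos: [440.2, -49.0, 319.5]
tcp_rot: [-179.9, -0.1, 108.5]
ft_force: [0.2, 0.5, 0.0]
finger_gap: 0.1
grip_force: 0.0
```

```bash
python3 - <<'E'
from h import *
T=pose("wrist");p,d=r.snapshot("wrist");np.save("w1T.npy",T);cv2.imwrite("w1.png",p);np.save("w1d.npy",d);cv2.imwrite("pics/d.png",p);print(r.sense()['tool_pos'])
P=cloud("wrist",d,T);ok=(abs(P[...,2]-85)<14)&(d>0);q=P[ok];print(cv2.minAreaRect(np.float32(q[:,:2])))
E
```

```text
[440.07293337 -48.02285112 319.43500906]
((703.50439453125, -70.28939819335938), (262.0779724121094, 506.67230224609375), 55.72325897216797)
```

View pics/d.png

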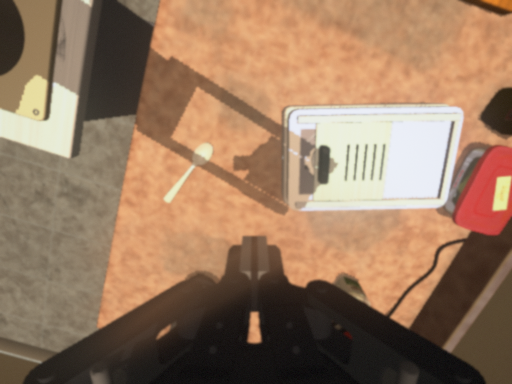

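Wrist view: the whole base appears at about (286–463, 104–211), aligned with the image, with the bar at (323,165). I'll fit the deck outline and the bar next.

```bash
python3 - <<'E'
from h import *
T=np.load("w1T.npy");p=cv2.imread("w1.png");d=np.load("w1d.npy");P=cloud("wrist",d,T)
ok=((d>0)&(abs(P[...,2]-85)<16)).astype(np.uint8);ok[:,:270]=0;ok[:90]=0;ok[225:]=0;ok[:,475:]=0
k,l,st,_=cv2.connectedComponentsWithStats(ok);i=1+st[1:,4].argmax();print(st[i]);v,u=np.nonzero(l==i)
print("z",np.median(P[v,u,2]))
q=onplane("wrist",np.c_[u,v],82,T);print(cv2.minAreaRect(np.float32(q[:,:2])));Q=P[v,u];print(cv2.minAreaRect(np.float32(Q[:,:2])))
h=cv2.cvtColor(p,cv2.COLOR_BGR2HSV);w=((h[...,1]<60)&(h[...,2]>130)|(p.min(2)>140)).astype(np.uint8);w[:,:270]=0;w[:90]=0;w[225:]=0;w[:,468:]=0
k,l,st,_=cv2.connectedComponentsWithStats(w);i=1+st[1:,4].argmax();print(st[i]);v,u=np.nonzero(l==i)
q=onplane("wrist",np.c_[u,v],80,T);print("white",cv2.minAreaRect(np.float32(q[:,:2])))
m=(p.max(2)<60);m[:135]=0;m[195:]=0;m[:,308:]&=1;m[:,:310]=0;m[:,340:]=0
v,u=np.nonzero(m);q=onplane("wrist",np.c_[u,v],104,T);print("bar",len(u),q.mean(0),cv2.minAreaRect(np.float32(q[:,:2])))
E
```

```text
[  287   107   177   104 16392]
z 81.99843963716162
((592.1171264648438, 4.50164794921875), (233.2951202392578, 142.6708984375), 19.843177795410156)
((593.9249267578125, 4.30810546875), (234.04141235351562, 143.59519958496094), 19.962486267089844)
[  285   103   183   110 16791]
white ((600.8062744140625, 6.02313232421875), (256.93505859375, 153.031982421875), 19.88523292541504)Traceback (most recent call last):
  File "<stdin>", line 10, in <module>
numpy._core._exceptions._UFuncOutputCastingError: Cannot cast ufunc 'bitwise_and' output from dtype('int64') to dtype('bool') with casting rule 'same_kind'
```

```bash
python3 - <<'E'
from h import *
T=np.load("w1T.npy");p=cv2.imread("w1.png")
m=(p.max(2)<60);m[:135]=0;m[195:]=0;m[:,:310]=0;m[:,340:]=0
v,u=np.nonzero(m);q=onplane("wrist",np.c_[u,v],104,T);print("bar",len(u),q.mean(0),cv2.minAreaRect(np.float32(q[:,:2])))
c=np.array([593,4.4]);a=np.radians(19.9);X=np.array([np.cos(a),np.sin(a)])
Y=np.array([-X[1],X[0]]);b=q.mean(0)[:2];print("bar in base",(b-c)@X,(b-c)@Y)
s=c-106*X;print(s);go(*s,200,109.9);go(*s,94,109.9)
E
```

```text
Traceback (most recent call last):
  File "h.py", line 16, in onplane
    q=rays(n,uv)@T[:3,:3].T;return T[:3,3]+q*((z-T[2,3])/q[:,2])[:,None]
      ~~~~^^^^^^
  File "h.py", line 10, in rays
    q=cv2.undistortPoints(np.float64(uv).reshape(-1,1,2),K,np.array(c['dist_coeffs']))[:,0]
      ~~~~~~~~~~~~~~~~~~~^^^^^^^^^^^^^^^^^^^^^^^^^^^^^^^^^^^^^^^^^^^^^^^^^^^^^^^^^^^^^
cv2.error: OpenCV(4.12.0) /io/opencv/modules/calib3d/src/undistort.dispatch.cpp:347: error: (-215:Assertion failed) CV_IS_MAT(_src) && CV_IS_MAT(_dst) && (_src->rows == 1 || _src->cols == 1) && (_dst->rows == 1 || _dst->cols == 1) && _src->cols + _src->rows - 1 == _dst->rows + _dst->cols - 1 && (CV_MAT_TYPE(_src->type) == CV_32FC2 || CV_MAT_TYPE(_src->type) == CV_64FC2) && (CV_MAT_TYPE(_dst->type) == CV_32FC2 || CV_MAT_TYPE(_dst->type) == CV_64FC2) in function 'cvUndistortPointsInternal'
```

```bash
python3 - <<'E'
from h import *
T=np.load("w1T.npy");p=cv2.imread("w1.png").max(2)
t=p[140:192,312:336];print(t.min());m=p<t.min()+35;m[:138]=0;m[195:]=0;m[:,:310]=0;m[:,338:]=0
v,u=np.nonzero(m);q=onplane("wrist",np.c_[u,v],104,T);print("bar",len(u),q.mean(0),cv2.minAreaRect(np.float32(q[:,:2])))
c=np.array([593,4.4]);a=np.radians(19.9);X=np.array([np.cos(a),np.sin(a)])
Y=np.array([-X[1],X[0]]);b=q.mean(0)[:2];print("bar in base",(b-c)@X,(b-c)@Y)
s=c-106*X;print(s);go(*s,200,109.9);go(*s,94,109.9)
E
```

```text
72
bar 349 [523.60713726 -18.1513127  104.        ] ((523.9424438476562, -18.396915435791016), (13.001625061035156, 47.78395462036133), 19.93926429748535)
bar in base -72.92529060358636 2.4151798249587344
[493.32945854 -31.68023232]
go [-1.6, 55.8, 119.4] [-0.0009, -0.0011, -0.0224]
go [-1.8, 55.9, 225.4] [-0.0009, -0.0011, -0.0224]
```

>>> {"op": "jog_arm", "data": {"rows": [[[0,56,120],[0,0,-0.0224]],[[0,56,120],[0,0,-0.0224]],[[0,56,120],[0,0,-0.0224]],[[0,56,170],[0,0,-0.0224]],[[0,56,200],[0,0,-0.0224]],[[0,56,224],[0,0,-0.0224]],[[0,56,225],[0,0,-0.0224]]]}}

```text
time: 2.35
tool_pos: [489.9, -27.9, 90.9]
tcp_rot: [-179.6, -0.2, 110.1]
ft_force: [-1.2, -0.1, 0.8]
finger_gap: -0.2
grip_force: 0.0
```

>>> {"op": "jog_arm", "data": {"rows": [[[0,10,0],[0,0,0]],[[0,20,0],[0,0,0]],[[0,30,0],[0,0,0]],[[0,40,0],[0,0,0]],[[0,50,0],[0,0,0]],[[0,60,0],[0,0,0]],[[0,70,0],[0,0,0]],[[0,76,0],[0,0,0]],[[0,76,0],[0,0,0]]]}}

```text
time: 3.25
tool_pos: [565.6, -4.0, 94.7]
tcp_rot: [180.0, -0.0, 110.0]
ft_force: [0.2, -0.5, -0.3]
finger_gap: 0.1
grip_force: 0.0
```

>>> {"op": "jog_arm", "data": {"rows": [[[0,5,0],[0,0,0]],[[0,10,0],[0,0,0]],[[0,12,0],[0,0,0]],[[0,14,0],[0,0,0]],[[0,14,0],[0,0,0]]]}}

```text
time: 3.75
tool_pos: [577.0, 0.2, 94.5]
tcp_rot: [-179.9, -0.0, 110.0]
ft_force: [-5.2, -1.5, 1.9]
finger_gap: -0.1
grip_force: 3.2
```

>>> {"op": "jog_arm", "data": {"rows": [[[0,2,0],[0,0,0]],[[0,4,0],[0,0,0]],[[0,4,0],[0,0,0]]]}}

```text
time: 4.05
tool_pos: [577.7, 0.5, 94.2]
tcp_rot: [-179.4, -0.1, 109.9]
ft_force: [-23.2, -7.7, 12.5]
finger_gap: 0.0
grip_force: 13.6
```

```bash
python3 - <<'E'
from h import *
c=np.array([593,4.4]);a=np.radians(19.9);X=np.array([np.cos(a),np.sin(a)]);Y=np.array([-X[1],X[0]])
s=c-55*X-40*Y;print(s);go(*s,270,109.9)
E
```

```text
[554.89933502 -51.93240034]
go [-41.3, -41.0, -175.5] [-0.0097, -0.0013, 0.0007]
```

>>> {"op": "jog_arm", "data": {"rows": [[[0,-10,0],[0,0,0]],[[0,-12,-40],[0,0,0]],[[-41,-45,-90],[0,0,0]],[[-41,-45,-140],[0,0,0]],[[-41,-45,-176],[0,0,0]],[[-41,-45,-176],[0,0,0]],[[-41,-45,-176],[0,0,0]]]}}

```text
time: 4.75
tool_pos: [554.9, -52.4, 273.7]
tcp_rot: [179.7, 0.2, 109.9]
ft_force: [0.3, -0.8, -0.1]
finger_gap: -0.2
grip_force: 0.0
```

```bash
python3 - <<'E'
from h import *
T=pose("wrist");p,d=r.snapshot("wrist");np.save("w2T.npy",T);cv2.imwrite("w2.png",p);np.save("w2d.npy",d);cv2.imwrite("pics/e.png",p);print(r.sense()['tool_pos'],r.sense()['tcp_rot'])
E
```

```text
[553.84919153 -52.04820227 271.2780213 ] [1.79911280e+02 3.44655501e-02 1.09956749e+02]
```

View pics/e.png

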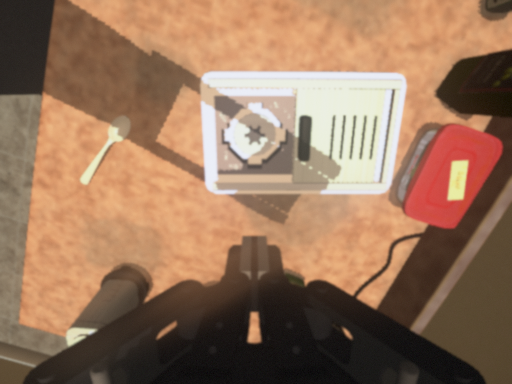

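The cover is open. The well with its grooves is centred near (254,135), and the bar is at (305,138).

```bash
python3 - <<'E'
from h import *
T=np.load("w2T.npy");p=cv2.imread("w2.png");d=np.load("w2d.npy");P=cloud("wrist",d,T)
c0=np.array([593,4.4]);a=np.radians(19.9);X=np.array([np.cos(a),np.sin(a)]);Y=np.array([-X[1],X[0]]);loc=lambda q:((q[...,:2]-c0)@np.c_[X,Y])
ok=((d>0)&(abs(P[...,2]-85)<18)).astype(np.uint8);ok[:,:190]=0;ok[:62]=0;ok[200:]=0;ok[:,412:]=0
v,u=np.nonzero(ok);Q=P[v,u];print("base",cv2.minAreaRect(np.float32(Q[:,:2])),np.median(Q[:,2]))
L=loc(P);m=(d>0)&(np.hypot(L[...,0]+55,L[...,1])<46);print(np.percentile(P[m][:,2],[2,10,30,50,70,90]))
mm=m&(P[...,2]<73);v,u=np.nonzero(mm);print(len(u),u.mean(),v.mean())
q=P[mm];print("well low cloud",loc(q).mean(0),loc(q).min(0),loc(q).max(0))
w=((d>0)&(P[...,2]>73)&(P[...,2]<88))[85:190,215:296]
hole=np.zeros(d.shape,np.uint8);hole[88:186,216:294]=1;hole&=(P[...,2]<74).astype(np.uint8)
cs,_=cv2.findContours(hole,cv2.RETR_EXTERNAL,cv2.CHAIN_APPROX_NONE);k=max(cs,key=cv2.contourArea);(cu,cv_),rad=cv2.minEnclosingCircle(k);print("circ",cu,cv_,rad);b=onplane("wrist",[[cu,cv_]],80,T);print(b,loc(b))
cv2.imwrite("pics/f.png",cv2.resize(np.hstack([p[85:190,205:310],cv2.cvtColor(np.uint8(np.clip((P[85:190,205:310,2]-50)*5,0,255)),cv2.COLOR_GRAY2BGR)]),None,fx=3.8,fy=3.8,interpolation=0))
m=np.zeros(d.shape,bool);s=p.max(2);m[105:170,294:316]=s[105:170,294:316]<s[105:170,294:316].min()+35
v,u=np.nonzero(m);q=onplane("wrist",np.c_[u,v],104,T);print("bar",len(u),loc(q).mean(0),cv2.minAreaRect(np.float32(q[:,:2])))
E
```

```text
base ((594.4286499023438, 4.6347198486328125), (232.72149658203125, 141.79818725585938), 19.957006454467773) 85.37232179536011
[ 54.29846296  67.01145989 319.11192674 333.76982039 351.71914831
 361.85651413]
2739 254.05147864184008 135.00073019350128
well low cloud [-54.4894788   -1.27651332] [-92.62540587 -39.65811263] [-15.84183067  38.16732536]
circ 253.6794891357422 134.5 33.17939376831055
[[540.60742664 -12.51523502  80.        ]] [[-55.02171476   1.9281659 ]]
bar 458 [0.24830817 0.34878571] ((593.0029907226562, 4.480358123779297), (12.389230728149414, 47.1395263671875), 21.258874893188477)
```

View pics/f.png

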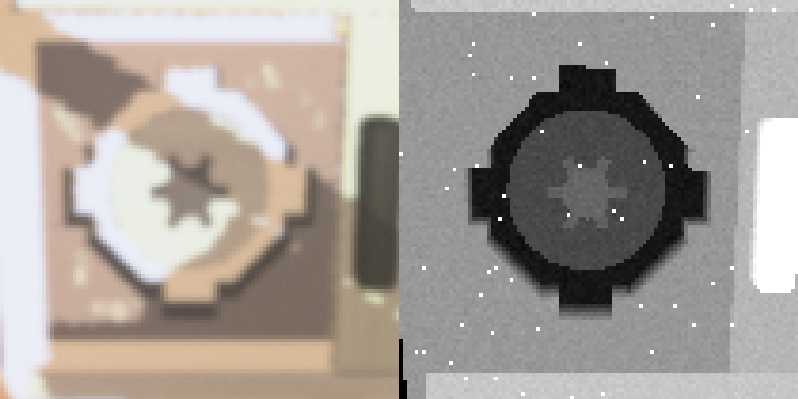

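```bash
python3 - <<'E'
from h import *
T=np.load("w2T.npy");d=np.load("w2d.npy");P=cloud("wrist",d,T)
hole=np.zeros(d.shape,np.uint8);hole[96:170,222:294]=1;hole&=((P[...,2]<74)&(d>0)).astype(np.uint8)
hole=cv2.medianBlur(hole,3);cs,_=cv2.findContours(hole,0,1);k=max(cs,key=cv2.contourArea);x,y,w,h=cv2.boundingRect(k);print(x,y,w,h)
c=onplane("wrist",[[x+w/2-.5,y+h/2-.5],[x,y+h/2],[x+w-1,y+h/2],[x+w/2,y],[x+w/2,y+h-1]],80,T);print(c)
v,u=np.nonzero(hole);print("centroid",onplane("wrist",np.c_[u,v],80,T).mean(0))
go(594,-353,270,109.95)
E
```

```text
223 102 64 66
[[ 5.41514825e+02 -1.21856108e+01  8.00000000e+01]
 [ 5.06856356e+02 -2.53702010e+01  8.00000000e+01]
 [ 5.76588802e+02 -3.82115452e-02  8.00000000e+01]
 [ 5.29529083e+02  2.23582059e+01  8.00000000e+01]
 [ 5.55503888e+02 -4.87828821e+01  8.00000000e+01]]
centroid [541.31004685 -13.23236988  80.        ]
go [-296.6, -65.0, 1.4] [0.0015, 0.0006, 0.0001]
```

>>> {"op": "jog_arm", "data": {"rows": [[[-297,-65,1],[0,0,0]],[[-297,-65,1],[0,0,0]],[[-297,-65,1],[0,0,0]],[[-297,-65,1],[0,0,0]],[[-297,-65,1],[0,0,0]],[[-297,-65,1],[0,0,0]],[[-297,-65,1],[0,0,0]],[[-297,-65,1],[0,0,0]]], "grip": 85}}

```text
time: 5.6
tool_pos: [592.7, -354.1, 266.0]
tcp_rot: [-179.8, -0.3, 109.8]
ft_force: [-0.3, 0.1, 0.3]
finger_gap: 85.2
grip_force: 0.0
```

```bash
python3 - <<'E'
from h import *
T=pose("wrist");p,d=r.snapshot("wrist");np.save("w3T.npy",T);cv2.imwrite("w3.png",p);np.save("w3d.npy",d);cv2.imwrite("pics/g.png",p);print(r.sense()['tool_pos'],r.sense()['tcp_rot'])
P=cloud("wrist",d,T);m=((d>0)&(abs(P[...,2]-115)<6)&(abs(P[...,0]-578)<50)&(abs(P[...,1]+315)<50))
v,u=np.nonzero(m);q=P[m];print(len(u),u.mean(),v.mean(),q.mean(0),cv2.minAreaRect(np.float32(q[:,:2])))
E
```

```text
[ 593.19904038 -352.75865211  267.08416898] [-179.88894943   -0.2138212   109.93174718]
2466 253.7765612327656 141.0133819951338 [ 577.58343224 -315.42557608  112.97135773] ((577.7192993164062, -316.4415283203125), (54.25395584106445, 54.13069152832031), 57.12334442138672)
```

View pics/g.png

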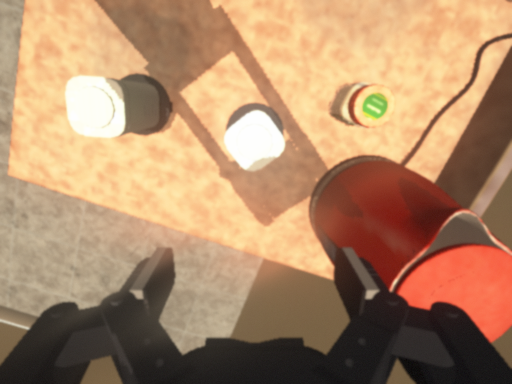

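The short cup's top is at (254,141), square and 54 mm across as specified, 113 mm up, and 57° in yaw. The tall cup at (95,105) and the jar at (370,103) are clear of it.

```bash
python3 -c "
from h import *
go(577.7,-316,200,57.1);go(577.7,-316,60,57.1)"
```

```text
go [39.6, -1.9, 67.2] [-0.0035, -0.0026, 0.9221]
go [39.1, -1.6, 207.2] [-0.0035, -0.0026, 0.9221]
```

>>> {"op": "jog_arm", "data": {"rows": [[[39,-2,67],[0,0,0.922]],[[39,-2,67],[0,0,0.922]],[[39,-2,67],[0,0,0.922]],[[39,-2,67],[0,0,0.922]],[[39,-2,67],[0,0,0.922]],[[39,-2,67],[0,0,0.922]],[[39,-2,67],[0,0,0.922]],[[39,-2,67],[0,0,0.922]],[[39,-2,67],[0,0,0.922]]]}}

```text
time: 6.55
tool_pos: [578.7, -316.5, 203.0]
tcp_rot: [180.0, -0.0, 57.4]
ft_force: [-0.1, -0.4, 0.3]
finger_gap: 85.0
grip_force: 0.0
```

```bash
python3 -c "
from h import *
print(r.sense()['tool_pos'],r.sense()['tcp_rot'])
go(577.7,-316,60,57.1)"
```

```text
[ 578.74923966 -316.53108231  202.99689739] [ 1.79999848e+02 -6.14341684e-03  5.73890469e+01]
go [-0.1, -1.2, 143.0] [0.0, -0.0001, 0.005]
```

>>> {"op": "jog_arm", "data": {"rows": [[[0,0,40],[0,0,0]],[[0,0,70],[0,0,0]],[[0,0,100],[0,0,0]],[[0,0,125],[0,0,0]],[[0,0,142],[0,0,0]],[[0,0,142],[0,0,0]],[[0,0,142],[0,0,0]]]}}

```text
time: 7.25
tool_pos: [578.9, -317.5, 61.6]
tcp_rot: [180.0, -0.0, 57.2]
ft_force: [0.3, -0.1, 1.1]
finger_gap: 84.9
grip_force: 0.0
```

>>> {"op": "jog_arm", "data": {"rows": [[[0,0,0],[0,0,0]],[[0,0,0],[0,0,0]],[[0,0,0],[0,0,0]],[[0,0,0],[0,0,0]],[[0,0,0],[0,0,0]],[[0,0,0],[0,0,0]],[[0,0,0],[0,0,0]]], "grip": 40, "force": 60}}

```text
time: 7.95
tool_pos: [579.6, -318.0, 63.1]
tcp_rot: [179.8, 0.0, 57.1]
ft_force: [-1.9, 1.1, 6.0]
finger_gap: 53.6
grip_force: 62.8
```

>>> {"op": "jog_arm", "data": {"rows": [[[0,0,-20],[0,0,0]],[[0,0,-60],[0,0,0]],[[0,0,-110],[0,0,0]],[[0,0,-150],[0,0,0]],[[0,0,-150],[0,0,0]],[[0,0,-150],[0,0,0]]]}}

```text
time: 8.55
tool_pos: [579.4, -317.9, 212.9]
tcp_rot: [179.8, 0.0, 57.1]
ft_force: [0.6, 0.0, -3.3]
finger_gap: 53.2
grip_force: 63.9
```

```bash
python3 -c "
from h import *
print(r.sense())
go(541.4,-12.7,210,20)"
```

```text
{'time': 8.55, 'joint_pos': array([-3.31979968e+01,  1.71159214e+01,  7.61622205e+01, -6.79480048e-04,
        8.65210479e+01, -3.37825612e-01]), 'qd': array([ 0.01757593,  2.47460316,  3.36933593,  0.0175184 , -0.37380933,
        0.1272584 ]), 'joint_efforts': array([ 3.21591937e-02, -7.08228636e+01, -5.46166921e+01,  3.63968102e-03,
        3.58414510e-02, -7.46650276e-04]), 'tool_pos': array([ 579.37029751, -317.91885269,  212.91090551]), 'tcp_rot': array([1.79799197e+02, 1.86235821e-03, 5.71398655e+01]), 'ft_force': array([ 0.59988902,  0.03624351, -3.30818239]), 'wrist_torque': array([-0.00791214,  0.05978778,  0.01097424]), 'grip_force': 63.89440574683249, 'finger_gap': 53.19548694611704}
go [235.8, -197.5, 2.2] [0.0034, -0.0011, 0.6482]
```

>>> {"op": "jog_arm", "data": {"rows": [[[236,-197.5,2],[0.003,0,0.648]],[[236,-197.5,2],[0.003,0,0.648]],[[236,-197.5,2],[0.003,0,0.648]],[[236,-197.5,2],[0.003,0,0.648]],[[236,-197.5,2],[0.003,0,0.648]],[[236,-197.5,2],[0.003,0,0.648]],[[236,-197.5,2],[0.003,0,0.648]],[[236,-197.5,2],[0.003,0,0.648]],[[236,-197.5,2],[0.003,0,0.648]]]}}

```text
time: 9.45
tool_pos: [540.2, -12.7, 207.6]
tcp_rot: [-179.8, 0.2, 20.0]
ft_force: [0.2, -0.1, -2.4]
finger_gap: 53.3
grip_force: 64.6
```

```bash
python3 - <<'E'
from h import *
T=pose("wrist");p,d=r.snapshot("wrist");ps,ds=r.snapshot("side");cv2.imwrite("w4.png",p);cv2.imwrite("s4.png",ps)
print(r.sense()['tool_pos'],r.sense()['tcp_rot'])
P=cloud("wrist",d,T);np.save("w4P.npy",P)
cv2.imwrite("pics/h.png",np.hstack([p[:, :400],cv2.resize(ps[100:230,210:340],(384,384))]))
# cup top in side view and in wrist cloud (tool frame)
Tt=tool();m=(d>0)&(d<260);q=(P[m]-Tt[:3,3])@Tt[:3,:3];t=q[(q[:,2]<-45)&(q[:,2]>-65)&(abs(q[:,1])<32)&(abs(q[:,0])<45)]
print(len(t),t.mean(0) if len(t) else 0,t.min(0) if len(t) else 0,t.max(0) if len(t) else 0)
E
```

```text
[540.63472647 -13.48171503 208.18582704] [-1.79835769e+02  1.27477382e-01  1.99197657e+01]
12201 [  8.89118097  -0.92936324 -50.03920235] [-20.32643782 -31.99401138 -64.95943003] [ 28.10335019  31.98514063 -45.00052121]
```

View pics/h.png

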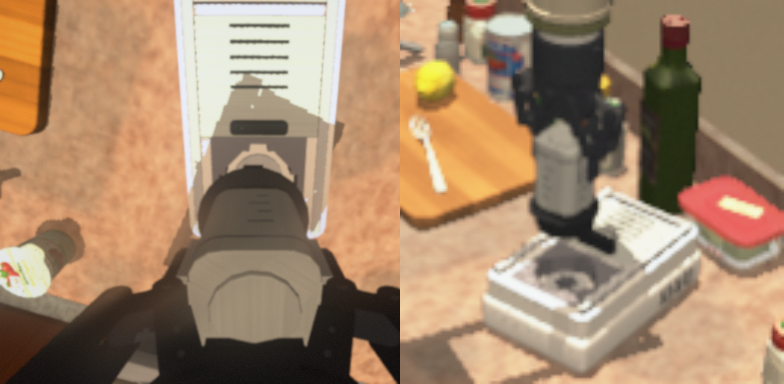

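The cup hangs upright in the fingers above the open well. The +x groove shows just beyond the collar at about (257,155).

```bash
python3 - <<'E'
from h import *
P=np.load("w4P.npy");Tt=tool();q=((P-Tt[:3,3])@Tt[:3,:3])
f=(abs(q[...,1])<10)&(q[...,0]>20)&(q[...,0]<34)&(q[...,2]>-40)&(q[...,2]<20)
print("face x",np.median(q[f][:,0]),f.sum())
for a in(-40,-20,0,20):
    g=f&(q[...,2]>a)&(q[...,2]<a+15);print(a,np.median(q[g][:,0]) if g.any() else None)
g=(abs(q[...,1])<45)&(abs(q[...,0])<60)&(q[...,2]>25)&(q[...,2]<50)
t=q[g];print("collar",len(t),np.percentile(t[:,0],[50,99]),t[:,1].min(),t[:,1].max(),np.median(t[:,2]));t2=t[abs(t[:,1])<6];print(np.percentile(t2[:,0],[2,50,98]))
# collar circle fit, top surface points
hgt=(P[...,2]<82)&(P[...,2]>50)
X=np.array([np.cos(np.radians(19.95)),np.sin(np.radians(19.95))]);Y=np.array([-X[1],X[0]]);L=(P[...,:2]-[541.4,-12.7])@np.c_[X,Y]
h=(P[...,2]<74)&(P[...,2]>40)&(np.hypot(L[...,0],L[...,1])<46);print("groove x max",np.percentile(L[h][:,0],[50,95,99,100]))
e=h&(L[...,0]>34);print("groove y",L[e][:,1].min(),L[e][:,1].max(),e.sum())
go(541.4,-12.7,150,19.95)
E
```

```text
face x 26.85021971509171 1932
-40 26.89466401002114
-20 26.836917856550436
0 26.79791683693525
20 None
collar 2491 [26.72044763 38.12139885] -40.93172787144013 35.58258211220206 36.04820196504382
[26.46825176 31.7470268  38.37965993]
groove x max [17.71754745 31.29272985 33.57137465 34.71952565]
groove y -10.147711349849969 -10.147711349849969 1
go [1.1, -0.3, 58.2] [-0.0029, 0.0022, -0.0005]
```

>>> {"op": "jog_arm", "data": {"rows": [[[1,0,30],[-0.003,0.002,0]],[[1,0,50],[-0.003,0.002,0]],[[1,0,61],[-0.003,0.002,0]],[[1,0,61],[-0.003,0.002,0]],[[1,0,61],[-0.003,0.002,0]]]}}

```text
time: 10.05
tool_pos: [542.0, -12.3, 148.6]
tcp_rot: [180.0, -0.1, 19.9]
ft_force: [0.4, -0.0, -1.9]
finger_gap: 53.5
grip_force: 64.7
```

>>> {"op": "jog_arm", "data": {"rows": [[[0,0,2],[0,0,0]],[[0,0,4],[0,0,0]],[[0,0,6],[0,0,0]],[[0,0,8],[0,0,0]],[[0,0,8],[0,0,0]]]}}

```text
time: 10.55
tool_pos: [542.1, -12.0, 140.6]
tcp_rot: [179.9, -0.1, 20.0]
ft_force: [1.0, -2.9, 0.8]
finger_gap: 53.2
grip_force: 65.1
```

>>> {"op": "jog_arm", "data": {"rows": [[[0,1.5,0],[0,0,0]],[[0,1.5,1],[0,0,0]],[[0,1.5,2],[0,0,0]],[[0,1.5,3],[0,0,0]],[[0,1.5,3],[0,0,0]]]}}

```text
time: 11.05
tool_pos: [542.4, -13.8, 137.1]
tcp_rot: [179.9, -0.1, 20.0]
ft_force: [0.6, -5.8, 0.8]
finger_gap: 53.5
grip_force: 65.0
```

>>> {"op": "jog_arm", "data": {"rows": [[[0,1.5,0],[0,0,0]],[[0,1.5,0],[0,0,0]],[[0,1.5,1],[0,0,0]],[[0,1.5,2],[0,0,0]],[[0,1.5,2],[0,0,0]]]}}

```text
time: 11.55
tool_pos: [542.4, -14.3, 134.6]
tcp_rot: [180.0, -0.0, 20.0]
ft_force: [-0.4, -2.1, -3.1]
finger_gap: 53.6
grip_force: 64.9
```

Lateral force is fading and the pilot is in the bore. I'll keep lowering.

>>> {"op": "jog_arm", "data": {"rows": [[[0,0.5,1],[0,0,0]],[[0,0.5,2],[0,0,0]],[[0,0.5,3],[0,0,0]],[[0,0.5,4],[0,0,0]],[[0,0.5,4],[0,0,0]]]}}

```text
time: 12.05
tool_pos: [542.7, -14.6, 130.7]
tcp_rot: [-180.0, -0.1, 20.0]
ft_force: [0.0, -0.8, -3.6]
finger_gap: 53.4
grip_force: 64.8
```

>>> {"op": "jog_arm", "data": {"rows": [[[0,0,1],[0,0,0]],[[0,0,2],[0,0,0]],[[0,0,3],[0,0,0]],[[0,0,4],[0,0,0]],[[0,0,4],[0,0,0]]]}}

```text
time: 12.55
tool_pos: [542.9, -14.7, 127.1]
tcp_rot: [180.0, -0.1, 20.0]
ft_force: [-1.2, -0.1, -0.3]
finger_gap: 53.6
grip_force: 64.9
```

>>> {"op": "jog_arm", "data": {"rows": [[[0,0,1],[0,0,0]],[[0,0,2],[0,0,0]],[[0,0,3],[0,0,0]],[[0,0,4],[0,0,0]],[[0,0,5],[0,0,0]],[[0,0,5],[0,0,0]]]}}

```text
time: 13.15
tool_pos: [543.1, -14.7, 122.4]
tcp_rot: [180.0, -0.1, 20.0]
ft_force: [-3.1, 1.0, 5.5]
finger_gap: 53.6
grip_force: 65.7
```

>>> {"op": "jog_arm", "data": {"rows": [[[-0.7,0,1],[0,0,0]],[[-0.7,0,2],[0,0,0]],[[-0.7,0,3],[0,0,0]],[[-0.7,0,3],[0,0,0]],[[-0.7,0,3],[0,0,0]]]}}

```text
time: 13.65
tool_pos: [543.1, -14.7, 121.1]
tcp_rot: [180.0, -0.2, 20.0]
ft_force: [-6.6, 3.8, 16.4]
finger_gap: 53.3
grip_force: 66.7
```

>>> {"op": "jog_arm", "data": {"rows": [[[-0.5,-0.7,0.5],[0,0,0]],[[-0.5,-0.7,1],[0,0,0]],[[-0.5,-0.7,1],[0,0,0]],[[-0.5,-0.7,1],[0,0,0]],[[-0.5,-0.7,1],[0,0,0]]]}}

```text
time: 14.15
tool_pos: [543.0, -14.6, 121.0]
tcp_rot: [179.9, -0.3, 20.0]
ft_force: [-6.9, 2.0, 20.1]
finger_gap: 53.5
grip_force: 67.2
```

```bash
python3 - <<'E'
from h import *
T=pose("wrist");p,d=r.snapshot("wrist");ps,_=r.snapshot("side");s=r.sense();print(s['tool_pos'],s['ft_force'],s['wrist_torque'],s['grip_force'])
P=cloud("wrist",d,T);Tt=tool();q=(P-Tt[:3,3])@Tt[:3,:3]
X=np.array([np.cos(np.radians(19.95)),np.sin(np.radians(19.95))]);Y=np.array([-X[1],X[0]]);L=(P[...,:2]-[542,-15])@np.c_[X,Y]
a=(abs(L[...,1])<8)&(d>0)
for lo,hi in((30,36),(36,38),(40,44),(43,50)):
    g=a&(L[...,0]>lo)&(L[...,0]<hi);print(lo,hi,g.sum(),np.percentile(P[g][:,2],[10,50,90]).round(1) if g.any() else "")
t=q[(d>0)&(abs(q[...,0])<18)&(abs(q[...,1])<18)&(q[...,2]<-40)];print("cup top tool z",np.median(t[:,2]) if len(t) else None)
cv2.imwrite("pics/i.png",np.hstack([p[:, :400],cv2.resize(ps[100:230,210:340],(384,384))]))
E
```

```text
[543.06299614 -14.61863746 121.04410397] [-7.07882384  1.96409839 20.31658298] [ 0.00975984  1.40603915 -0.09978066] 67.22022929694504
30 36 209 [84.8 85.6 86.3]
36 38 78 [84.5 85.5 86.2]
40 44 142 [79.6 80.5 81.3]
43 50 102 [79.7 80.8 86.1]
cup top tool z -53.40277415259635
```

View pics/i.png

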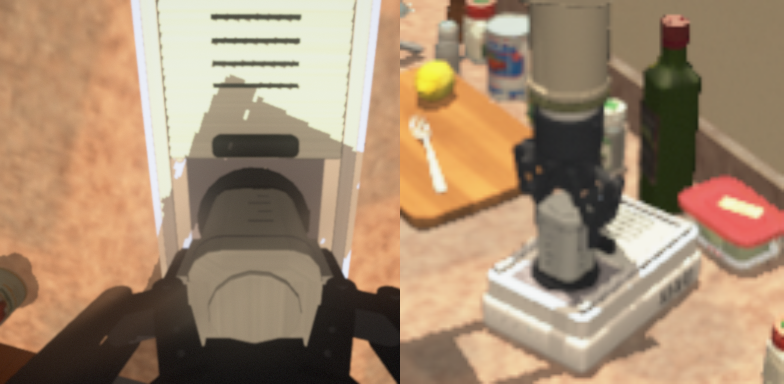

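The collar's top is 5 mm above the deck, which is its own thickness, so it sits flush. The push has levelled off at 20 N against the stop, the cover is open and the grip is 67 N.

```bash
python3 -c "
from bench import r
print(r.hand_in())"
```

```text
the job is handed in; nothing more can be done
None
```

The job is handed in at about 14 s of the 61 s allowed: the cover is pushed to its open stop, and the short cup is in the well with its collar measured flush on the rim, held down at about 20 N; no verdict came back.

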